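Stack the culture-dish carriers

TASK

These two culture-dish carriers go to the incubator as one stack. Fold the carrying handle of the carrier in the spill pan down flat into it, then lift the other carrier by its handle, carry it level, and set it on the first so that its four corner lugs drop fully home into the sockets. The lower carrier stands loosely in its pan, so feel for the sockets with light pressure, do not force or drop anything, let go, and leave the jar, the tip box and the timer where they are.

Things in the scene. Friction and masses are not known exactly. Their poses are not given: they have to be found in the camera images.
- spill_pan: Low steel pan, fixed to the worktop, 170 (its x) x 176 (its y) mm over its rolled edge, 16 mm high, floor 3 mm. Origin: centre of its underside, z up. The lower carrier stands in it, square with it (same axes, rim 43 mm above the worktop), but loosely: its centre is up to 6 mm off the pan's centre along x and along y. This is NOT measured. About 8 N sideways slides it.
- home (a point): Where the upper carrier's origin lies when it is fully home, if the lower carrier stood in the middle of the pan: 34 mm above the pan's origin. Fixed to the pan, so the true place is up to 6 mm off along the pan's x and y. Lugs resting on the rim beside the sockets leave the carrier 9 mm too high; over 16 mm off the lower carrier they would fall beside the posts, which is wrong.
- lower_handle (a joint): Lower carrier's handle: hinge angle, 0 = upright (starts at 0 to 0.4), 1.56 = folded flat, towards the pan's +x. Axis along y over the lower carrier's centre, 34 mm above the worktop; bar along y, 100 long, 12 mm thick, 14 mm deep, its middle 42 mm from the axis. Stays where left; under 2 N at the bar moves it. Folded, its top is 3 mm under the rim; raised, it blocks stacking.
- upper_carrier: Loose aluminium tray, 0.4 to 0.65 kg, 146 (x) x 152 (y) mm, standing on four corner lugs. Origin: its centre at the lugs' underside, z up. Underside of the tray 9 mm above that, rim at 40 mm, walls 3 mm. The lower carrier is exactly alike. It fits either way round (half a turn).
- upper_lug (a point): Underside of one lug, at x +62.5, y +65.5 mm of the carrier; the others lie at +-62.5, +-65.5. Each is a round stud, 12 mm in diameter, 9 mm long, tapering to 10 mm over its last 4 mm.
- upper_socket (a point): Mouth of one socket of the upper carrier, in the flat top of the corner post (21 x 21 mm), right above the lug, level with the rim. Sockets are square, 15 x 15 mm, 12 mm deep, one in each corner at +-62.5, +-65.5 mm; the lower carrier has the same. A lug has 1.5 mm free on each side.
- upper_floor (a point): Middle of the tray's floor, 12 mm above its origin. Four round dishes, 60 mm across and 12 mm high, are fixed on the floor of either carrier (tops 24 mm above the carrier's lugs' underside).
- upper_grip (a point): Middle of the upper carrier's black handle bar, 73 mm above the carrier's origin when upright. The bar runs along the carrier's y, 100 mm long, 12 mm thick across x with flat sides, 14 mm deep: pinch it across x from above and grip firmly.
- upper_handle (a joint): Upper carrier's handle: hinge angle, 0 = upright (starts within 0.05), 1.56 = folded to its +x; hinge axis along y, 31 mm above its origin, bar 42 mm from it. Hinge friction 0.05 N m: held by the bar the tray stays level, but it gives way and levels itself when a side is pressed.
- lidded_jar: White lidded jar, 111 mm across, 118 mm high, loose, beyond the work. Origin: centre of its underside. Leave it.
- tip_box: Green box of pipette tips, 88 x 121 x 92 mm, loose, beyond the work. Origin: centre of its underside. Leave it.
- bench_timer: Small white timer, 60 x 68 x 17 mm, loose, lying to the left. Origin: centre of its underside. Leave it.

How it is judged:
By the outcome, as a careful person would: the job done as asked, in the order asked, and still so for the second after the job is handed in, with the robot touching nothing.
It also fails if it takes over 72 s, if anything falls off the work surface, if the arm or the gripper's body presses on something with over 40 N, if the wrist force passes 120 N, or if a joint passes its speed limit or range.

ROBOT

A 6-joint arm with a two-finger parallel gripper is mounted at the origin on a cart in front of the work surface, level with it; the furniture and walls round the work are solid. World frame = base frame: x ahead of the robot, y to its left, z up, the work surface at z = 0. Lengths are in mm, angles in degrees, forces in N, time in s.
With the tool pointing down it reaches from about 300 to 850 mm from the base axis. Payload 4.2 kg.
Tool frame: the origin (TCP) lies between the finger pads; the fingertips stand ahead of it and the grasp point (between the pads) lies 3 mm ahead of it (nose_length is the z of the fingertips in the tool frame, in mm); z points along the fingers, y is the line along which they close (so a half turn about z gives the same grasp; the last joint's range is limited). The gripper opens to 91 mm and grips with 3 to 60 N. Pads are 32 mm wide; open, the fingers measure 118 mm over their backs; the gripper's body (76 mm by 178 mm) begins 60 mm behind the grasp point.
Start: joints at [-69.672, 18.312, 89.639, -0, 72.044, -1.146], TCP at [210.503, -535.097, 235.976] pointing down, gripper open.
Joint ranges: [-177.97, 177.97], [-48.28, 115.42], [12.27, 149.76], [-77.06, 257.06], [2.81, 150.46], [-146.56, 146.56]. Speed limits (degrees/s): [147.25, 147.25, 180, 180, 180, 180].

INTERFACE

Orientations are given as [roll, pitch, yaw] about the fixed x, y, z axes, in that order (R = Rz(yaw) Ry(pitch) Rx(roll)).
In Python, from workcell import state, grab_frame, camera_params, job_done, nose_length gives the robot as it stands.
- The arm moves only by the tool step_arm, never from a script. Its argument "plan" is a list that holds one entry, the list of rows, each a list of 5 numbers: the shift along the tool's x, y, z in cm, then the turn about the tool's z in rad, then the opening, from 0 (shut) to 1 (fully open). In form: [[[x, y, z, turn, gripper], ...]]. A call has 1 to 20 rows; each row is the pose to reach, as a shift and turn from the pose commanded when the call began, along the tool's axes at that moment; what a row does not reach only later rows make up. A row lasts 1/8 s, in which the tool goes at most 62.5 mm and 10.7 degrees, less where a joint would pass 70% of its speed; a pose out of reach is approached as far as the arm can. A call with a gripper value outside its range is refused whole. The fingers move at their own pace and stop on an object; "newtons" is the grip in N (left out, the last holds). Time passes only in rows, so rows that repeat a pose let the fingers close. It gives the time, the measured TCP pose, the force, the opening and the grip force at its end, in the units of the state.
- state(): the state, without advancing time (a new reading comes with each control period).
- grab_frame(name): name is "scene" or "top" or "wrist"; returns the picture (384x512x3 uint8, blue, green, red); there is no depth.
- camera_params(name): a dict with "camera_matrix" (3x3 intrinsics, pixels), "k1" (the pictures are not rectified: a ray, as slopes to the right and down, at radius r is drawn at 1 + k1 r^2 times it, then the intrinsics apply), "R" (3x3) and "t" (3): a world point X has camera coordinates R X + t; the wrist camera has in their place "mount" (4x4, takes a point from camera to tool coordinates, whose origin is the TCP and whose axes are the flange's). Camera axes: x right, y down, z forward; pixel columns grow to the right and rows downward; lengths in mm; the calibration is good to about 2 mm. A picture is of the moment at which its call begins: read the wrist's pose just before it. camera_params takes no time and is no camera call.
- job_done(): hands the job in; it is judged then, once.
The state is a dict: "time_s": time; "qpos": joint angles; "qvel": joint speeds; "effort": joint torques, N m; "ee_pos": TCP position; "ee_rot": TCP orientation; "force": force on the tool from outside, world axes, zero at the start; "torque": the same for the moment, N m; "gripper_width": finger opening in mm; "gripper_force": force on a finger pad.
Only numpy, scipy, OpenCV 4.12 (cv2) and the standard library are available. Lean on these libraries where they do the work, as an engineer would, in place of code of your own. Each camera call takes 0.05 s, during which the arm holds its last target. There are 200 camera calls.

## Working session

There is one attempt and no reset: what is moved stays moved. The work goes in short steps, Python scripts to look and compute and a tool call to move; the robot and the scene stay as the last step left them, time stands still between calls to the robot, and variables do not carry over. Pictures are saved under pics/ and viewed, at most 10 in all, crops included, and the job is handed in when it is done.

Besides the shell and the picture viewer there is one more tool, called after "Request:" as name(argument=value, ...), one argument or row to a line, values as JSON. step_arm: Moves the arm, as the interface text tells. Its arguments: {"type":"object","properties":{"plan":{"type":"array","items":{"type":"array","items":{"type":"array","items":{"type":"number"}}}},"newtons":{"type":"number"}},"required":["plan"]}

```bash
mkdir -p pics; ls
python3 - <<'E'
from workcell import *
import cv2,numpy as np
s=state();print({k:np.round(v,3).tolist() for k,v in s.items()}, nose_length if not callable(nose_length) else nose_length())
for n in ["scene","top","wrist"]:
    p=camera_params(n);print(n,{k:np.round(v,4).tolist() for k,v in p.items()})
a=grab_frame("scene");b=grab_frame("top")
cv2.imwrite("pics/top.png",cv2.resize(b,(800,600)));cv2.imwrite("pics/scene.png",cv2.resize(a,(800,600)))
E
```

```text
pics
{'time_s': 0.0, 'qpos': [-69.67, 18.352, 89.706, -0.0, 72.044, -1.144], 'qvel': [0.055, 0.063, 0.044, 0.025, -0.009, 0.091], 'effort': [0.001, -41.246, -23.197, 0.073, 0.045, -0.0], 'ee_pos': [210.35, -534.648, 235.124], 'ee_rot': [-179.899, -0.002, 21.474], 'force': [0.543, 0.126, 0.598], 'torque': [0.005, 0.07, 0.021], 'gripper_force': 0.0, 'gripper_width': 90.895} 22.0
scene {'camera_matrix': [[398.1381, 0.0, 257.7639], [0.0, 398.1381, 190.399], [0.0, 0.0, 1.0]], 'k1': 0.0267, 'R': [[0.4891, -0.872, 0.0217], [-0.565, -0.3356, -0.7538], [0.6646, 0.3564, -0.6568]], 't': [-3.4758, 495.3129, 505.6103]}
top {'camera_matrix': [[354.3952, 0.0, 250.041], [0.0, 354.3952, 187.6356], [0.0, 0.0, 1.0]], 'k1': -0.0543, 'R': [[0.0001, -0.9998, -0.0214], [-0.9964, 0.0017, -0.0843], [0.0843, 0.0213, -0.9962]], 't': [337.6186, 612.7854, 914.1982]}
wrist {'camera_matrix': [[277.2681, 0.0, 255.4835], [0.0, 277.2681, 193.2611], [0.0, 0.0, 1.0]], 'k1': 0.0118, 'mount': [[-0.0, -0.9577, -0.2877, 82.416], [1.0, -0.0003, 0.0008, 0.1131], [-0.0009, -0.2877, 0.9577, -149.5748], [0.0, 0.0, 0.0, 1.0]]}
```

View pics/top.png

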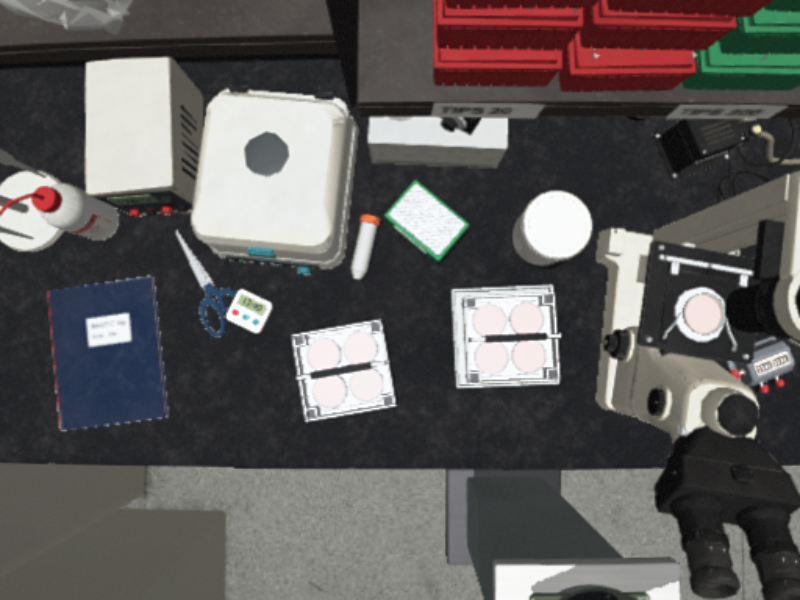

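View pics/scene.png

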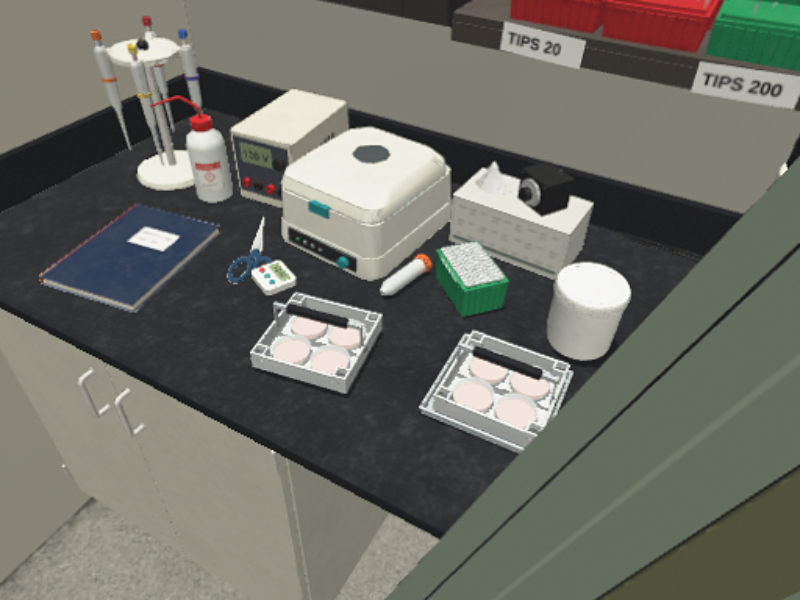

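The top view shows the upper carrier centred near (344,369) with its bar at (342,371). The lower carrier in its pan is near (507,337), bar near (512,337). The scene view agrees. I'll turn these into rough positions and go look with the wrist camera.

```bash
cat > h.py <<'E'
from workcell import *
import cv2,numpy as np
from scipy.spatial.transform import Rotation as Ro
def ray(name,uv,pose=None):
    p=camera_params(name);K=np.array(p["camera_matrix"]);uv=np.atleast_2d(uv).astype(float)
    d=(uv-K[:2,2])/K[0,0];s=d.copy()
    for _ in range(20): s=d/(1+p["k1"]*(s**2).sum(1,keepdims=True))
    c=np.c_[s,np.ones(len(s))]
    if name=="wrist":
        T=np.array(p["mount"]);R=Ro.from_euler("xyz",pose[1],degrees=True).as_matrix()
        return R@T[:3,3]+pose[0],c@(R@T[:3,:3]).T
    R=np.array(p["R"]);return -R.T@np.array(p["t"]),c@R
def at(name,uv,z,pose=None):
    o,d=ray(name,uv,pose);return o+d*((z-o[2])/d[:,2])[:,None]
def proj(name,X,pose=None):
    p=camera_params(name);K=np.array(p["camera_matrix"]);X=np.atleast_2d(X)
    if name=="wrist":
        T=np.array(p["mount"]);R=Ro.from_euler("xyz",pose[1],degrees=True).as_matrix()
        c=(X-(R@T[:3,3]+pose[0]))@(R@T[:3,:3])
    else: c=X@np.array(p["R"]).T+np.array(p["t"])
    s=c[:,:2]/c[:,2:];s=s*(1+p["k1"]*(s**2).sum(1,keepdims=True));return s*K[0,0]+K[:2,2]
def snap(f):
    s=state();pose=(np.array(s["ee_pos"]),np.array(s["ee_rot"]));im=grab_frame("wrist")
    cv2.imwrite(f,cv2.resize(im,(800,600),interpolation=cv2.INTER_CUBIC));print([np.round(x,2).tolist() for x in pose]);return pose,im
E
python3 - <<'E'
from h import *
k=.64
print("upper rim", at("top",np.array([[292,334],[381,321],[396,407],[306,420]])*k,40).round(0))
print("pan", at("top",np.array([[452,289],[553,285],[560,384],[456,388]])*k,30).round(0))
print("lower bar ends", at("top",np.array([[457,338],[561,336]])*k,31).round(0))
R=Ro.from_euler("xyz",state()["ee_rot"],degrees=True).as_matrix();print(R.round(3))
E
```

```text
upper rim [[543. 503.  40.]
 [565. 353.  40.]
 [423. 328.  40.]
 [400. 478.  40.]]
pan [[620. 233.  30.]
 [627.  61.  30.]
 [459.  53.  30.]
 [453. 227.  30.]]
lower bar ends [[537. 225.  31.]
 [540.  49.  31.]]
[[ 0.931  0.366 -0.001]
 [ 0.366 -0.931  0.002]
 [ 0.    -0.002 -1.   ]]
```

Run:
```python
from h import *
print("tcp px800", proj("top",[[210,-535,236],[0,0,0],[210,-535,400]])/.64, "scene",proj("scene",[[210,-535,236],[0,0,300],[500,-200,100],[400,-200,300]])/.64)
px=np.array([[738,410],[600,420],[690,580],[790,575],[610,240],[770,310]])*.64
for z in (0,150,350): print(z, at("top",px,z).round(0)[:,:2].tolist())
```

```text
tcp px800 [[1018.78332466  570.31056152]
 [ 588.69161808  652.55963541]
 [1146.14870309  615.77160099]] scene [[1753.75131552 1192.90148645]
 [ 409.01991976  851.18883109]
 [ 777.74728921  481.20173222]
 [ 871.38061326  436.08932557]]
0 [[410.0, -269.0], [395.0, -24.0], [120.0, -177.0], [123.0, -356.0], [710.0, -51.0], [584.0, -336.0]]
150 [[429.0, -178.0], [416.0, 29.0], [184.0, -100.0], [187.0, -252.0], [682.0, 6.0], [577.0, -235.0]]
350 [[454.0, -57.0], [445.0, 99.0], [269.0, 2.0], [271.0, -113.0], [646.0, 82.0], [566.0, -100.0]]
```

Request:
step_arm(
  plan=[
    [[0,0,-6,0,1],[0,0,-12,0,1],[0,0,-18,0,1],[0,0,-24,0,1],[0,0,-30,0,1],[0,0,-34,0,1],[0,0,-34,0,1]],
  ],
)

```text
time_s: 0.98
ee_pos: [210.6, -535.4, 578.7]
ee_rot: [179.6, 0.0, 21.5]
force: [0.3, -0.0, -0.3]
gripper_width: 91.0
gripper_force: 0.0
```

Run:
```python
from h import *
snap("pics/w1.png")
```

```text
[[210.63, -535.41, 578.72], [179.63, 0.01, 21.48]]
```

View pics/w1.png

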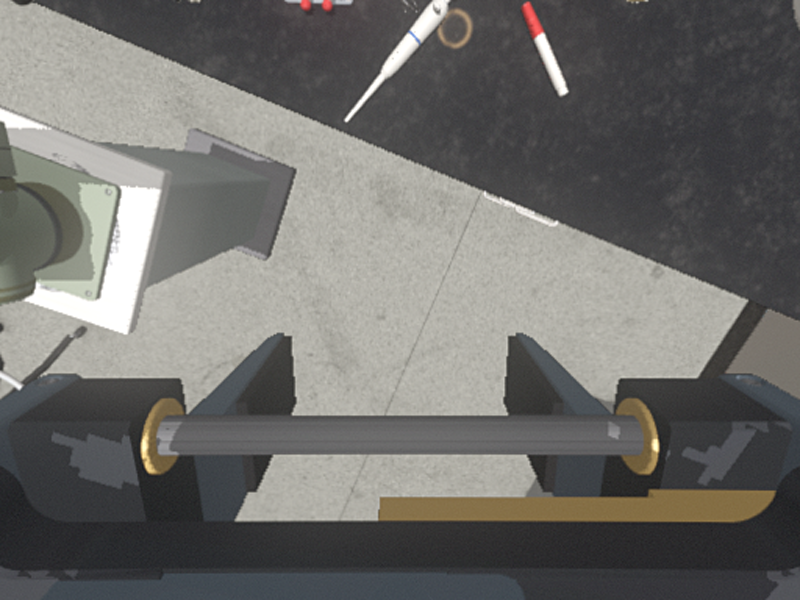

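The wrist view shows the cart on the left with the base at (20,230), and the bench edge running diagonally. The microscope is not in view, and that limits where its eyepieces can be.

Run:
```python
from h import *
pose=(np.array([210.63,-535.41,578.72]),np.array([179.63,0.01,21.48]))
for px in ([700,570],[775,560],[738,410]):
  for z in (0,100,200,300,400,500):
    X=at("top",np.array([px])*.64,z); print(px,z,X[0,:2].round(0),(proj("wrist",X,pose)/.64).round(0))
```

```text
[700, 570] 0 [ 137. -195.] [[183. 188.]]
[700, 570] 100 [ 178. -142.] [[117. 147.]]
[700, 570] 200 [219. -89.] [[18. 85.]]
[700, 570] 300 [259. -36.] [[-146.  -16.]]
[700, 570] 400 [300.  17.] [[-477. -221.]]
[700, 570] 500 [341.  69.] [[-1548.  -885.]]
[775, 560] 0 [ 150. -329.] [[266. 212.]]
[775, 560] 100 [ 190. -262.] [[207. 173.]]
[775, 560] 200 [ 229. -196.] [[119. 115.]]
[775, 560] 300 [ 269. -129.] [[-25.  21.]]
[775, 560] 400 [308. -62.] [[-307. -164.]]
[775, 560] 500 [348.   4.] [[-1169.  -728.]]
[738, 410] 0 [ 410. -269.] [[277.  28.]]
[738, 410] 100 [ 423. -209.] [[210. -30.]]
[738, 410] 200 [ 435. -148.] [[ 109. -119.]]
[738, 410] 300 [448. -88.] [[ -64. -273.]]
[738, 410] 400 [461. -27.] [[-436. -605.]]
[738, 410] 500 [474.  33.] [[-1952. -1973.]]
```

Run:
```python
from h import *
cv2.imwrite("pics/s2.png",cv2.resize(grab_frame("scene"),(800,600)))
for px in ([700,570],[775,560],[738,410],[610,240]):
  for z in (0,300,350,400,450):
    X=at("top",np.array([px])*.64,z); print(px,z,X[0,:2].round(0),(proj("scene",X)/.64).round(0))
```

```text
[700, 570] 0 [ 137. -195.] [[685. 884.]]
[700, 570] 300 [259. -36.] [[619. 478.]]
[700, 570] 350 [280. -10.] [[607. 402.]]
[700, 570] 400 [300.  17.] [[594. 323.]]
[700, 570] 450 [321.  43.] [[582. 241.]]
[775, 560] 0 [ 150. -329.] [[878. 991.]]
[775, 560] 300 [ 269. -129.] [[755. 527.]]
[775, 560] 350 [288. -96.] [[734. 443.]]
[775, 560] 400 [308. -62.] [[713. 357.]]
[775, 560] 450 [328. -29.] [[691. 268.]]
[738, 410] 0 [ 410. -269.] [[803. 626.]]
[738, 410] 300 [448. -88.] [[728. 347.]]
[738, 410] 350 [454. -57.] [[713. 291.]]
[738, 410] 400 [461. -27.] [[698. 231.]]
[738, 410] 450 [467.   3.] [[681. 167.]]
[610, 240] 0 [710. -51.] [[656. 370.]]
[610, 240] 300 [655.  63.] [[622. 198.]]
[610, 240] 350 [646.  82.] [[614. 161.]]
[610, 240] 400 [637. 101.] [[607. 120.]]
[610, 240] 450 [628. 120.] [[598.  74.]]
```

View pics/s2.png

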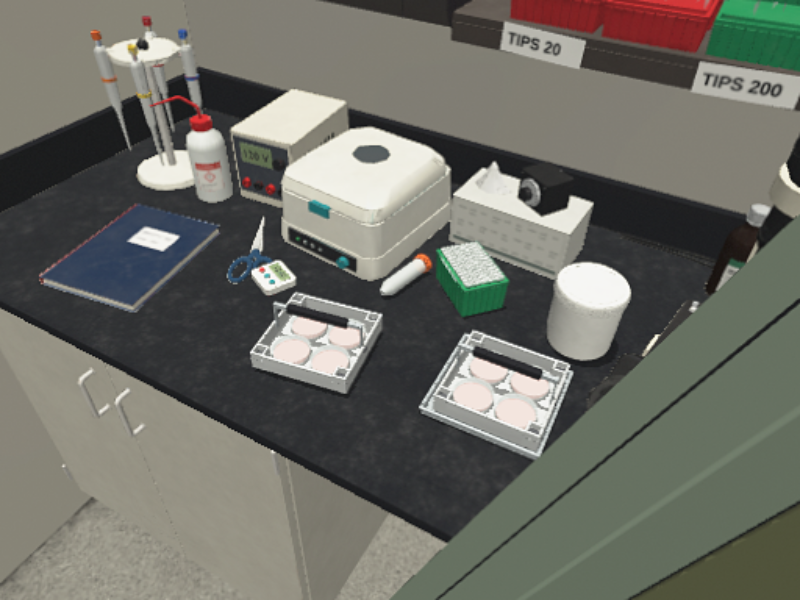

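Request:
step_arm(
  plan=[
    [[4,-4.5,-2,0,1],[8,-9,-2,0,1],[12,-13.5,-2,0,1],[16,-18,-2,0,1],[19.5,-22.5,-2,0,1],[23,-27,-2,0,1],[27,-31,-2,0.1,1],[31,-35.5,-2,0.2,1],[35,-40,-2,0.34,1],[39,-44.5,-2,0.34,1],[43,-49,0,0.34,1],[47.2,-54.3,0,0.34,1],[47.2,-54.3,4,0.34,1],[47.2,-54.3,10,0.34,1],[47.2,-54.3,16,0.34,1],[47.2,-54.3,22,0.34,1],[47.2,-54.3,28,0.34,1],[47.2,-54.3,33,0.34,1],[47.2,-54.3,36,0.34,1],[47.2,-54.3,36,0.34,1]],
  ],
)

```text
time_s: 3.58
ee_pos: [447.7, 142.1, 212.4]
ee_rot: [179.9, 0.5, 2.0]
force: [-0.3, -0.2, -0.9]
gripper_width: 91.2
gripper_force: 0.0
```

Run:
```python
from h import *
snap("pics/w2.png")
```

```text
[[447.73, 142.06, 212.39], [179.86, 0.51, 2.0]]
```

View pics/w2.png

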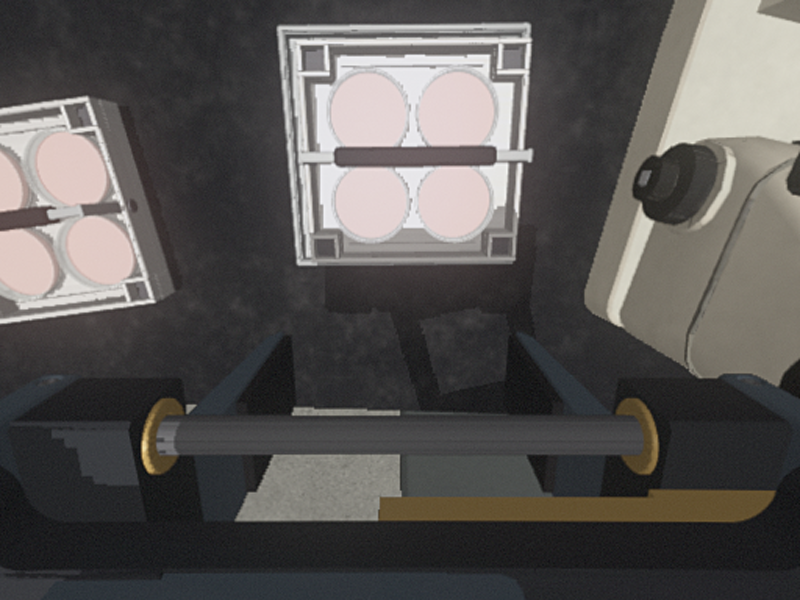

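The wrist view shows the lower carrier's sockets near (316,57), (513,57), (326,244) and (498,243), with its bar at (415,156). The upper carrier is partly visible on the left. I'll enlarge the lower carrier.

Run:
```python
from h import *
pose,im=snap("pics/w3.png")
c=im[8:176,170:348];cv2.imwrite("pics/w3c.png",cv2.resize(c,None,fx=3.5,fy=3.5,interpolation=cv2.INTER_CUBIC))
hsv=cv2.cvtColor(im,cv2.COLOR_BGR2HSV).astype(int);b=im.astype(int)
m=((b[...,2]-b[...,0]>12)&(b[...,2]>120)).astype(np.uint8)
cs,_=cv2.findContours(m,cv2.RETR_EXTERNAL,cv2.CHAIN_APPROX_NONE)
for k in cs:
    if cv2.contourArea(k)>500:
        (x,y),a,t=cv2.fitEllipse(cv2.convexHull(k));print(np.round([x,y,*a],1),at("wrist",[[x,y]],27,pose).round(1))
```

```text
[[449.44, 142.56, 214.53], [179.94, 0.23, 1.99]]
[ 17.5 168.6  39.   49.3] [[451.6 433.7  27. ]]
[ 66.4 161.5  39.8  48.9] [[462.4 373.2  27. ]]
[237.5 130.7  43.7  45.9] [[506.8 165.6  27. ]]
[290.5 130.3  44.1  46.5] [[509.4 102.7  27. ]]
[ -5.9 114.7  39.3  62.5] [[514.4 446.6  27. ]]
[ 48.9 110.7  42.7  53.2] [[521.4 383.4  27. ]]
[236.   75.1  46.7  51. ] [[567.6 168.1  27. ]]
[292.1  74.6  46.9  51.7] [[570.3 105.3  27. ]]
[467.5 125.4 185.9 257.6] [[ 521.8 -104.6   27. ]]
```

View pics/w3c.png

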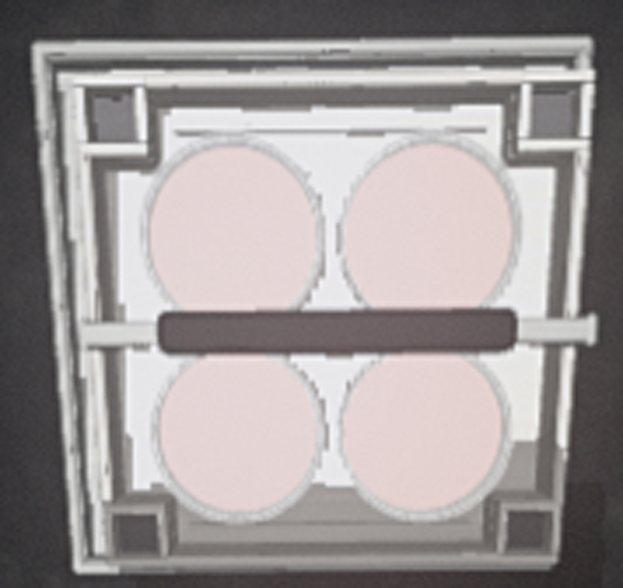

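Run:
```python
from h import *
pose=(np.array([449.44,142.56,214.53]),np.array([179.94,.23,1.99]))
f=lambda p:(np.array(p,float)+.5)/3.5-.5+[170,8]
S=at("wrist",f([[114,115],[554,112],[136,531],[527,529]]),43,pose);print(S.round(1),S.mean(0).round(1))
S=S[:,:2];M=np.array([[62.5,65.5],[62.5,-65.5],[-62.5,65.5],[-62.5,-65.5]])
print([np.degrees(np.arctan2(*(S[i]-S[j])[::-1]))-np.degrees(np.arctan2(*(M[i]-M[j])[::-1])) for i,j in ((0,1),(2,3),(0,2),(1,3),(0,3),(1,2))])
P=at("wrist",f([[35,42],[592,40],[76,570],[555,568]]),16,pose);print("pan",P.round(1),P.mean(0).round(1))
for z in (76,73,65): print("bar",z,at("wrist",f([[338,328],[160,332],[517,330]]),z,pose).round(1).tolist())
```

```text
[[597.6 202.4  43. ]
 [602.9  72.8  43. ]
 [474.2 197.9  43. ]
 [479.3  67.8  43. ]] [538.5 135.2  43. ]
[np.float64(2.335316895217673), np.float64(2.2597469280085107), np.float64(2.0929949407940174), np.float64(2.3053598479192865), np.float64(2.3442415083394437), np.float64(2.15739572022445)]
pan [[622.5 231.4  16. ]
 [629.1  57.1  16. ]
 [454.2 224.3  16. ]
 [460.9  49.6  16. ]] [541.7 140.6  16. ]
bar 76 [[539.7, 134.9, 76.0], [536.9, 184.9, 76.0], [540.9, 84.5, 76.0]]
bar 73 [[539.8, 134.8, 73.0], [536.9, 185.3, 73.0], [541.0, 83.9, 73.0]]
bar 65 [[540.0, 134.5, 65.0], [537.1, 186.4, 65.0], [541.2, 82.2, 65.0]]
```

Lower carrier centre is (538.5, 135.3) with yaw 2.25°. Pan centre is about (541.7, 140.6), and the bar is nearly upright. I'll close the fingers, come down behind the bar on its −x side, and push gently towards +x.

Request:
step_arm(
  plan=[
    [[2,0.5,0,0,0],[5.3,1.04,3,0,0],[5.3,1.04,6,0,0],[5.3,1.04,6,0,0],[5.3,1.04,9,0,0],[5.3,1.04,11.65,0,0],[5.3,1.04,11.65,0,0],[5.3,1.04,11.65,0,0]],
  ],
  newtons=10,
)

```text
time_s: 4.68
ee_pos: [505.9, 134.8, 101.4]
ee_rot: [-180.0, -0.2, 2.0]
force: [0.3, -0.2, 0.3]
gripper_width: 14.4
gripper_force: 0.0
```

Request:
step_arm(
  plan=[
    [[0.4,0,0,0,0],[0.8,0,0,0,0],[0.8,0,0,0,0]],
  ],
)

```text
time_s: 5.05
ee_pos: [512.9, 134.8, 99.9]
ee_rot: [-180.0, -0.1, 2.0]
force: [-1.3, -0.3, 0.2]
gripper_width: 0.2
gripper_force: 0.0
```

Request:
step_arm(
  plan=[
    [[0.4,0,0.1,0,0],[0.8,0,0.15,0,0],[1.2,0,0.2,0,0],[1.5,0,0.2,0,0],[1.5,0,0.2,0,0]],
  ],
)

```text
time_s: 5.68
ee_pos: [527.6, 135.2, 97.3]
ee_rot: [180.0, -0.0, 2.0]
force: [-0.2, -0.1, -0.9]
gripper_width: 0.1
gripper_force: 0.0
```

Request:
step_arm(
  plan=[
    [[0.5,0,0.1,0,0],[1.05,0,0.2,0,0],[1.6,0,0.45,0,0],[2.05,0,0.75,0,0],[2.5,0,1.1,0,0],[2.85,0,1.5,0,0],[3.15,0,2.0,0,0],[3.45,0,2.5,0,0],[3.65,0,3.0,0,0],[3.8,0,3.3,0,0],[3.8,0,3.5,0,0],[3.8,0,3.5,0,0]],
  ],
)

```text
time_s: 7.18
ee_pos: [565.4, 136.6, 62.7]
ee_rot: [180.0, -0.0, 2.0]
force: [0.6, 0.1, 2.0]
gripper_width: 0.3
gripper_force: 0.6
```

Request:
step_arm(
  plan=[
    [[0.2,0,0.1,0,0],[0.2,0,0.2,0,0],[0.2,0,0.2,0,0],[0.2,0,0.2,0,0]],
  ],
)

```text
time_s: 7.68
ee_pos: [565.8, 136.6, 62.3]
ee_rot: [180.0, 0.1, 2.0]
force: [-7.3, -1.3, 14.4]
gripper_width: 0.5
gripper_force: 7.4
```

Request:
step_arm(
  plan=[
    [[0,0,-1,0,0],[0,0,-4,0,0],[0,0,-9,0,0.3],[-2,-2,-14,0,1],[-6,-6,-18,0,1],[-10,-10,-19,0,1],[-13,-14.3,-19,0,1],[-13,-14.3,-19,0,1],[-13,-14.3,-19,0,1],[-13,-14.3,-19,0,1]],
  ],
)

```text
time_s: 8.93
ee_pos: [433.2, 274.2, 250.2]
ee_rot: [180.0, 0.0, 1.9]
force: [0.3, -0.1, -0.3]
gripper_width: 77.5
gripper_force: 0.0
```

```bash
python3 - <<'E'
from h import *
pose,im=snap("pics/w4.png")
c=im[0:200];
b=im.astype(int)
m=((b[...,2]-b[...,0]>12)&(b[...,2]>120)).astype(np.uint8)
cs,_=cv2.findContours(m,cv2.RETR_EXTERNAL,cv2.CHAIN_APPROX_NONE)
for k in cs:
    if 300<cv2.contourArea(k)<4000:
        (x,y),a,t=cv2.fitEllipse(cv2.convexHull(k));print(np.round([x,y,*a],1),at("wrist",[[x,y]],27 if x>256 else 24,pose).round(1))
E
python3 - <<'E'
import cv2,numpy as np
im=cv2.imread("pics/w4.png")
from h import *
E
```

```text
[[433.18, 274.17, 250.17], [179.97, 0.0, 1.9]]
[133.4 155.9  37.7  42.4] [[450.4 440.   24. ]]
[178.6 149.6  37.7  41. ] [[460.9 378.6  24. ]]
[339.1 120.   40.2  44.2] [[506.6 167.6  27. ]]
[387.3 119.3  40.3  45.9] [[509.3 105.5  27. ]]
[120.9 109.2  39.9  46. ] [[510.4 450.3  24. ]]
[168.  102.5  40.   44.8] [[520.9 389.2  24. ]]
[393.5  69.3  41.9  48.7] [[568.8 108.2  27. ]]
[342.8  72.2  38.9  44.9] [[563.7 170.   27. ]]
[514.2  79.7  40.4 351. ] [[561.  -42.4  27. ]]
[14.5 33.9 21.5 41.1] [[591.7 566.7  24. ]]
```

View pics/w4.png

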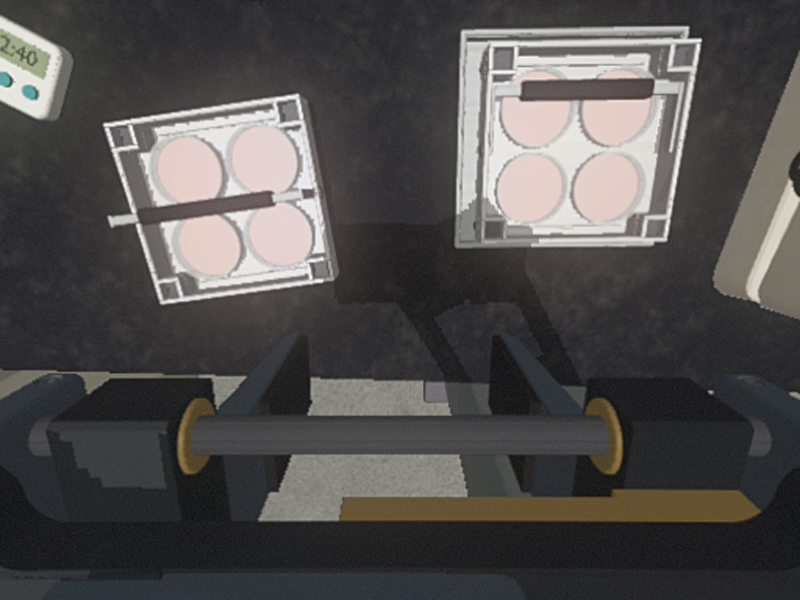

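The handle is folded flat, at (587,90) inside the rim. The upper carrier's sockets are near (124,136), (289,108), (169,290) and (321,268).

Run:
```python
from h import *
pose=(np.array([433.18,274.17,250.17]),np.array([179.97,0,1.9]))
f=lambda p:(np.array(p,float)+.5)*.64-.5
def fit(S):
    M=np.array([[62.5,65.5],[62.5,-65.5],[-62.5,65.5],[-62.5,-65.5]]);c=S[:,:2].mean(0);q=S[:,:2]-c
    a=np.arctan2((M[:,0]*q[:,1]-M[:,1]*q[:,0]).sum(),(M*q).sum());print(c.round(1),np.degrees(a).round(2),np.abs(q-M@np.array([[np.cos(a),np.sin(a)],[-np.sin(a),np.cos(a)]])).max().round(1))
fit(at("wrist",f([[505,57],[684,53],[493,227],[655,226]]),43,pose))
fit(at("wrist",f([[122,137],[289,109],[169,290],[321,268]]),40,pose))
P=at("wrist",f([[462,31],[689,28],[457,246],[666,242]]),16,pose);print("pan",P.round(1).tolist(),P.mean(0).round(1))
for z in (80,):print("bar",at("wrist",f([[206,207],[140,216],[272,199]]),z,pose).round(1).tolist())
```

```text
[539.6 135.2] 2.17 1.1
[485.1 416.3] 10.27 1.0
pan [[621.5, 231.6, 16.0], [628.5, 56.9, 16.0], [454.4, 223.3, 16.0], [463.8, 39.0, 16.0]] [542.1 137.7  16. ]
bar [[486.7, 415.2, 80.0], [478.6, 463.3, 80.0], [494.0, 367.5, 80.0]]
```

Upper carrier centre is about (485.5, 415.5), yaw about 9.8°. I'll go above it with the tool turned to yaw 99.8°.

Request:
step_arm(
  plan=[
    [[1,-3,0,-0.17,1],[2,-6,0,-0.35,1],[3,-9,0,-0.52,1],[4,-12,0,-0.7,1],[5.74,-13.95,1,-0.87,1],[5.74,-13.95,3,-1.05,1],[5.74,-13.95,5,-1.22,1],[5.74,-13.95,7,-1.4,1],[5.74,-13.95,7,-1.58,1],[5.74,-13.95,7,-1.709,1],[5.74,-13.95,7,-1.709,1],[5.74,-13.95,7,-1.709,1],[5.74,-13.95,7,-1.709,1]],
  ],
)

```text
time_s: 10.6
ee_pos: [485.1, 416.2, 180.4]
ee_rot: [180.0, 0.0, 99.8]
force: [-0.7, -0.0, -0.1]
gripper_width: 91.5
gripper_force: 0.0
```

Run:
```python
from h import *
snap("pics/w5.png")
```

```text
[[485.09, 416.25, 180.41], [180.0, 0.0, 99.83]]
```

View pics/w5.png

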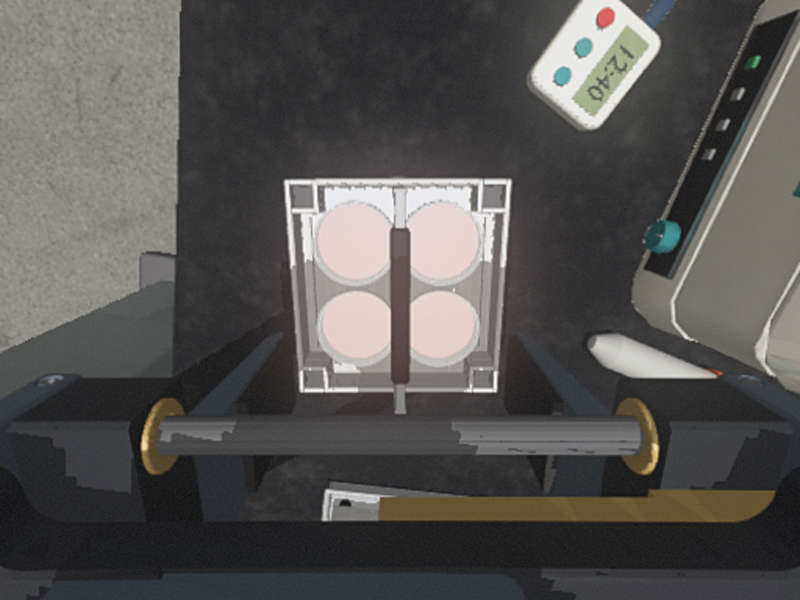

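The carrier is aligned with the tool. Its sockets are at (302,196), (493,195), (315,378) and (482,378), and the bar runs from (400,228) to (401,384).

Run:
```python
from h import *
pose=(np.array([485.09,416.25,180.41]),np.array([180,0,99.83]))
f=lambda p:(np.array(p,float)+.5)*.64-.5
R=Ro.from_euler("xyz",pose[1],degrees=True).as_matrix()
for n,p,z in (("sock",[[302,196],[493,195],[315,378],[482,378]],40),("bar",[[400,229],[401,383]],80)):
    X=at("wrist",f(p),z,pose);T=(X-pose[0])@R;print(n,X.mean(0).round(1),T.round(1).tolist(),T.mean(0).round(1))
```

```text
sock [484.6 417.6  40. ] [[66.5, -62.6, 140.4], [67.1, 61.5, 140.4], [-64.0, -61.5, 140.4], [-64.0, 61.6, 140.4]] [  1.4  -0.2 140.4]
bar [486.2 417.9  80. ] [[50.3, 1.1, 100.4], [-47.4, 1.7, 100.4]] [  1.4   1.4 100.4]
```

Request:
step_arm(
  plan=[
    [[0.14,0,3,0,1],[0.14,0,7,0,1],[0.14,0,9.5,0,0.8],[0.14,0,10.4,0,0.6],[0.14,0,10.4,0,0.4],[0.14,0,10.4,0,0.2],[0.14,0,10.4,0,0],[0.14,0,10.4,0,0],[0.14,0,10.4,0,0],[0.14,0,10.4,0,0],[0.14,0,10.4,0,0]],
  ],
  newtons=45,
)

```text
time_s: 12.02
ee_pos: [484.4, 417.8, 76.5]
ee_rot: [-180.0, 0.0, 99.9]
force: [-1.2, -0.1, 1.4]
gripper_width: 11.4
gripper_force: 45.0
```

Request:
step_arm(
  plan=[
    [[0,0,-0.5,0,0],[0,0,-1.5,0,0],[0,0,-3,0,0],[0,0,-5,0,0],[0,0,-7,0,0],[0,0,-9,0,0],[0,0,-10,0,0],[0,0,-10,0,0],[0,0,-10,0,0]],
  ],
)

```text
time_s: 13.15
ee_pos: [484.2, 417.4, 175.6]
ee_rot: [-179.9, 0.1, 99.9]
force: [-0.4, -0.6, -4.9]
gripper_width: 11.8
gripper_force: 45.0
```

Run:
```python
from h import *
pose,im=snap("pics/w6.png")
b=im.astype(int);m=((b[...,2]-b[...,0]>12)&(b[...,2]>120)).astype(np.uint8)
R=Ro.from_euler("xyz",pose[1],degrees=True).as_matrix()
cs,_=cv2.findContours(m,cv2.RETR_EXTERNAL,cv2.CHAIN_APPROX_NONE)
for k in cs:
    if 300<cv2.contourArea(k)<8000:
        (x,y),a,t=cv2.fitEllipse(cv2.convexHull(k));print(np.round([x,y,*a],1),((at("wrist",[[x,y]],pose[0][2]-3-73+24,pose)-pose[0])@R).round(1))
cv2.imwrite("pics/w6b.png",cv2.resize(im[100:300,120:392],None,fx=2.9,fy=2.9,interpolation=cv2.INTER_CUBIC))
print(state()["force"],state()["torque"])
```

```text
[[484.18, 417.45, 175.59], [-179.91, 0.05, 99.91]]
[302.3 235.2  23.7  45.3] [[-13.8  38.   52. ]]
[207.6 235.1  24.5  44.9] [[-13.8 -37.3  52.1]]
[294.8 176.9  67.4  71.7] [[33.8 30.1 51.9]]
[214.3 176.8  67.5  71.5] [[ 33.8 -29.9  52. ]]
[394.5  44.7  24.   75.4] [[121.8  91.   51.8]]
[ 0.45617378 -0.00575805 -4.60523823] [-0.00448252 -0.10775221 -0.0216893 ]
```

View pics/w6b.png

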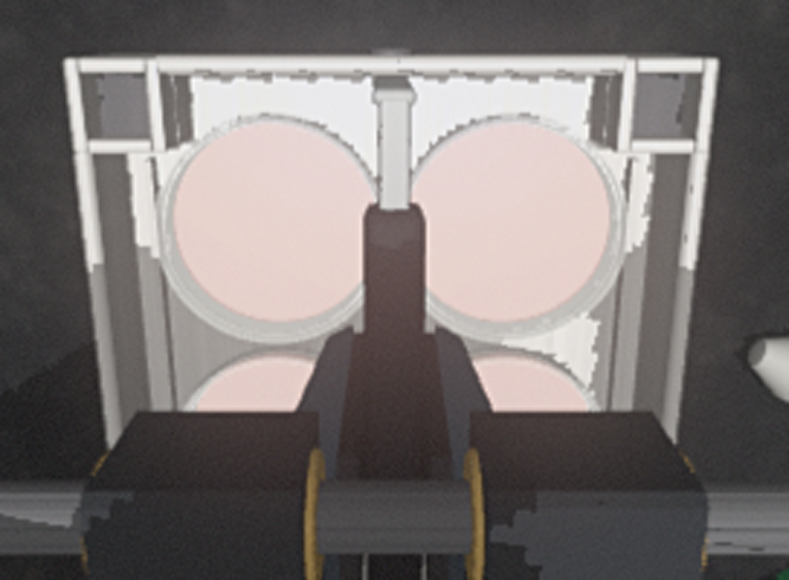

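Lifted and level. The front sockets are at crop pixels (118,105) and (663,105), symmetric about the bar at (395,100).

Run:
```python
from h import *
pose=(np.array([484.18,417.45,175.59]),np.array([-179.91,.05,99.91]))
f=lambda p:(np.array(p,float)+.5)/2.9-.5+[120,100]
R=Ro.from_euler("xyz",pose[1],degrees=True).as_matrix()
for n,p,h in (("sock",[[118,105],[663,105]],40),("outer corners",[[66,58],[718,58]],40),("bar end",[[395,206]],80)):
    X=at("wrist",f(p),pose[0][2]-76+h,pose);print(n,((X-pose[0])@R).round(1).tolist())
```

```text
sock [[65.2, -61.7, 36.0], [65.2, 61.7, 35.8]]
outer corners [[75.4, -72.3, 36.0], [75.4, 72.8, 35.8]]
bar end [[50.5, 0.9, -4.0]]
```

Request:
step_arm(
  plan=[
    [[-0.7,0,0,0,0],[-2.2,0,0,0,0],[-4.5,0,0,0.02,0],[-7.2,0.1,0,0.04,0],[-10,0.2,0,0.06,0],[-13,0.3,0,0.08,0],[-16,0.4,0,0.1,0],[-19,0.5,0,0.12,0],[-22,0.54,0,0.134,0],[-24.7,0.54,0,0.134,0],[-26.8,0.54,0,0.134,0],[-28.1,0.54,0,0.134,0],[-28.75,0.54,0,0.134,0],[-28.75,0.54,0,0.134,0],[-28.75,0.54,1.5,0.134,0],[-28.75,0.54,3,0.134,0],[-28.75,0.54,4,0.134,0],[-28.75,0.54,4,0.134,0],[-28.75,0.54,4,0.134,0]],
  ],
)

```text
time_s: 15.58
ee_pos: [539.8, 135.7, 136.6]
ee_rot: [180.0, -0.0, 92.2]
force: [-0.5, -1.2, -4.8]
gripper_width: 11.6
gripper_force: 45.0
```

Run:
```python
from h import *
pose,im=snap("pics/w7.png");s=state();print(s["force"],s["torque"])
```

```text
[[539.77, 135.71, 136.61], [179.96, -0.0, 92.24]]
[-0.52752241 -0.34797954 -4.45510214] [ 0.07839652 -0.10016299 -0.00598717]
```

Request:
step_arm(
  plan=[
    [[0,-0.05,0.5,0,0],[0,-0.05,1.0,0,0],[0,-0.05,1.4,0,0],[0,-0.05,1.6,0,0],[0,-0.05,1.7,0,0],[0,-0.05,1.8,0,0],[0,-0.05,1.9,0,0],[0,-0.05,1.9,0,0],[0,-0.05,1.9,0,0]],
  ],
)

```text
time_s: 16.75
ee_pos: [539.0, 135.5, 117.5]
ee_rot: [180.0, 0.0, 92.2]
force: [0.7, -0.2, -3.5]
gripper_width: 11.5
gripper_force: 45.0
```

Request:
step_arm(
  plan=[
    [[0,0,0.1,0,0],[0,0,0.2,0,0],[0,0,0.2,0,0],[0,0,0.2,0,0]],
  ],
)

```text
time_s: 17.25
ee_pos: [539.0, 135.5, 115.4]
ee_rot: [-180.0, 0.0, 92.2]
force: [0.4, -0.4, -4.9]
gripper_width: 11.4
gripper_force: 45.0
```

Request:
step_arm(
  plan=[
    [[0,0,0.1,0,0],[0,0,0.2,0,0],[0,0,0.3,0,0],[0,0,0.4,0,0],[0,0,0.45,0,0],[0,0,0.45,0,0],[0,0,0.45,0,0]],
  ],
)

```text
time_s: 18.12
ee_pos: [539.0, 135.5, 111.0]
ee_rot: [180.0, 0.0, 92.2]
force: [-0.2, -0.8, -3.6]
gripper_width: 11.5
gripper_force: 45.0
```

Request:
step_arm(
  plan=[
    [[0,0,0.05,0,0],[0,0,0.1,0,0],[0,0,0.15,0,0],[0,0,0.15,0,0],[0,0,0.15,0,0]],
  ],
)

```text
time_s: 18.75
ee_pos: [539.1, 135.6, 110.3]
ee_rot: [180.0, -0.0, 92.2]
force: [-2.0, -0.6, 6.0]
gripper_width: 11.7
gripper_force: 45.0
```

Seated at TCP z 110.3, where 110.4 was expected, with light contact. I'll release and retreat straight up.

Request:
step_arm(
  plan=[
    [[0,0,-0.08,0,0],[0,0,-0.08,0,0.2],[0,0,-0.08,0,0.5],[0,0,-0.08,0,0.6],[0,0,-0.08,0,0.6],[0,0,-0.08,0,0.6],[0,0,-1,0,0.6],[0,0,-3,0,0.6],[0,0,-6,0,0.6],[0,0,-9,0,0.8],[0,0,-12,0,1],[0,0,-14,0,1],[0,0,-14,0,1]],
  ],
)

```text
time_s: 20.38
ee_pos: [539.8, 135.8, 251.6]
ee_rot: [179.7, -0.0, 92.2]
force: [-1.0, 0.2, 0.9]
gripper_width: 90.1
gripper_force: 0.0
```

Run:
```python
from h import *
pose,im=snap("pics/w8.png");print(state()["force"])
w=cv2.resize(im[60:270,130:390],(390,315))
s=cv2.resize(grab_frame("scene")[150:310,130:380],None,fx=1.6,fy=1.6)
t=grab_frame("top")[150:270,270:380];t=cv2.resize(t,None,fx=2.1,fy=2.1)
C=np.zeros((600,800,3),np.uint8);C[:315,:390]=w;C[:s.shape[0],395:395+s.shape[1]]=s;C[330:330+t.shape[0],:t.shape[1]]=t
cv2.imwrite("pics/f.png",C)
```

```text
[[539.77, 135.76, 251.59], [179.74, -0.04, 92.24]]
[-0.00455463 -1.28984623 -0.27334546]
```

View pics/f.png

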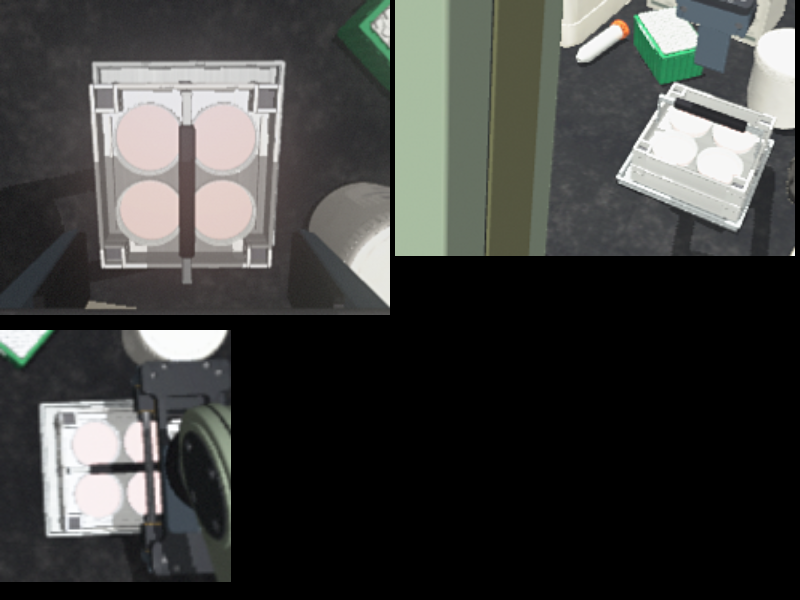

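The stack stands square and fully seated, the gripper is clear, and the jar and tip box have not moved.

```bash
python3 -c "
from workcell import *
print(job_done())"
```

```text
the job is handed in; nothing more can be done
None
```

The job is handed in: the lower handle is folded flat, and the upper carrier sits on the lower one with its lugs home at the expected height. It is released and clear of the gripper; the jar and tip box look unmoved and the timer was never approached. It took about 20 s of the 72 s allowed, and no verdict came back when I handed it in.

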